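Lock the bayonet lid on the bean canister

TASK

Close the steel coffee-bean canister with the lid that has two tabs: drop it into the mouth with the tabs in the gaps between the lugs, press it lightly and twist it clockwise (seen from above) until it comes to its stop and is tight, then let go. Leave the plain round lid and the espresso cup where they are.

Things in the scene. Friction and masses are not known exactly. Their poses are not given: they have to be found in the camera images.
- lid_grip (a point): Bayonet lid on the worktop, 58 mm high, 0.18 kg: steel disc 60 mm across, 12 mm thick, with two opposite tabs at its underside (88 mm tip to tip, 20 wide, 6 thick) and a black bar handle (56 long, 14 wide, 22 high, 24 mm clear of the disc, on two end posts). The point is the bar's centre, 46 mm above the underside. x runs along bar and tabs, z up; a half turn makes no difference.
- canister: Steel canister, fixed, 124 mm across, 90 mm high; origin under its centre, z up. Two lugs in its mouth, level with the rim, leave 72 mm open between them; the two gaps beside them, 60 degrees wide, face its +x and -x. The lid enters with its tabs along x (6 mm or 10 degrees off still fits). Clockwise from above it turns about 75 degrees to a stop; the other way it is blocked.
- seat (a point): Centre of the top of the sprung rubber ring inside the canister, 74 mm above the canister's origin, where the lid's underside lands. The ring yields by 3 N/mm, at most 5 mm. The lugs' ramps draw the lid 2.5 mm down against it from 60 degrees of turn on, and it stays locked by itself; holding the lid pressed 3 mm down while turning makes the turn easy. Axes as the canister's; the point is fixed.
- plain_lid_grip (a point): The wrong lid, to be left alone: the same bar handle and height (58 mm) on a plain round disc 74 mm across without tabs. The point is the centre of its bar, 46 mm above its underside; x along the bar.
- cup: White espresso cup, 58 x 87 mm and 56 mm high, the nearer of two, a bystander beside the work; origin at the centre of its underside.

How it is judged:
By the outcome, as a careful person would: the job done as asked, in the order asked, and still so for the second after the job is handed in, with the robot touching nothing.
It also fails if it takes over 38 s, if anything falls off the work surface, if the arm or the gripper's body presses on something with over 40 N, if the wrist force passes 120 N, or if a joint passes its speed limit or range.

ROBOT

A 7-joint arm with a two-finger parallel gripper is mounted at the origin on a cart in front of the work surface, level with it; the furniture and walls round the work are solid. World frame = base frame: x ahead of the robot, y to its left, z up, the work surface at z = 0. Lengths are in m, angles in rad, forces in N, time in s.
With the tool pointing down it reaches from about 0.425 to 0.95 m from the base axis. Payload 4.7 kg.
Tool frame: the origin (TCP) lies on the front face of the gripper's body, between the roots of the fingers; the fingertips stand 73 mm ahead of it and the grasp point (between the pads) lies 54 mm ahead of it; z points along the fingers, y is the line along which they close (so a half turn about z gives the same grasp; the last joint's range is limited). The gripper opens to 85 mm and grips with 20 to 120 N. Pads are 22 mm wide; open, the fingers measure 114 mm over their backs; the gripper's body (76 mm by 85 mm) begins 54 mm behind the grasp point. The pads swing forward as they close: fully open they stand 13 mm farther back than shut.
Start: joints at [-1.327, 0.469, -0.049, 1.532, 0.024, 1.141, -0.082], TCP at [0.182, 0.65, 0.304] pointing down, gripper open.
Joint ranges: [-2.59, 2.59], [-0.33, 1.99], [-1.39, 1.29], [0.1, 2.45], [-1.04, 4.18], [0.21, 1.99], [-2.66, 2.66]. Speed limits (rad/s): [2.57, 2.57, 3.14, 3.14, 3.14, 3.14, 3.14].

INTERFACE

Orientations are given as a unit quaternion [w, x, y, z].
In Python, from cell import bot, get_image gives the robot as it stands.
- The arm moves only by the tool play_rows, never from a script. Its argument "moves" is a list of rows, each a list of 7 numbers: the closure, from 0 (fully open) to 1 (shut), then the shift along the tool's x, y, z in m, then the turn, a rotation vector about the tool's x, y, z in rad. In form: [[grip, dx, dy, dz, rx, ry, rz], ...]. A call has 1 to 20 rows; each row shifts and turns the commanded pose from where the row before left it, along the tool's axes as they then stand; what a row does not reach is not made up. A row lasts 1/10 s, in which the tool goes at most 50 mm and 8.59 degrees, less where a joint would pass 70% of its speed; a pose out of reach is approached as far as the arm can. A call is refused whole if a number of a shift passes 0.05 or a number of a turn 0.15, either way. A call with a gripper value outside its range is refused whole. The fingers move at their own pace and stop on an object; "force" is the grip in N (left out, the last holds). Time passes only in rows, so rows that do not move let the fingers close. It gives the time, the measured TCP pose, the force, the opening and the grip force at its end, in the units of the state.
- bot.state(): the state, without advancing time (a new reading comes with each control period).
- get_image(name): name is "scene" or "top" or "wrist"; returns a dict with "img" (480x640x3 uint8, red, green, blue), "z_map" (480x640 float32, m along the optical axis (not along the pixel's ray), 0 where there is no reading), "mtx" (3x3 intrinsics, pixels), "rvec" (rotation vector, rad) and "tvec" (3), from world to camera coordinates, as OpenCV has them; the wrist camera has in their place "hand_eye" (4x4, takes a point from camera to tool coordinates, whose origin is the TCP and whose axes are the flange's). Camera axes: x right, y down, z forward; pixel columns grow to the right and rows downward; lengths in m; the calibration is good to about 2 mm. The wrist camera is an equidistant fisheye: a pixel r from the principal point sees the ray r / f radians off the axis. A picture is of the moment at which its call begins: read the wrist's pose just before it.
- bot.finish_job(): hands the job in; it is judged then, once.
The state is a dict: "t": time; "joint_pos": joint angles; "qd": joint speeds; "tau": joint torques, N m; "tool_pos": TCP position; "orientation": TCP orientation; "contact_force": force on the tool from outside, world axes, zero at the start; "torque": the same for the moment, N m; "finger_gap": opening from 0.0 (shut) to 1.0 (fully open); "gripper_force": force on a finger pad.
Only numpy, scipy, OpenCV 4.12 (cv2) and the standard library are available. Lean on these libraries where they do the work, as an engineer would, in place of code of your own. Each camera call takes 0.05 s, during which the arm holds its last target. There are 200 camera calls.

## Working session

There is one attempt and no reset: what is moved stays moved. The work goes in short steps, Python scripts to look and compute and a tool call to move; the robot and the scene stay as the last step left them, time stands still between calls to the robot, and variables do not carry over. Pictures are saved under pics/ and viewed, at most 10 in all, crops included, and the job is handed in when it is done.

Besides the shell and the picture viewer there is one more tool, called after "Request:" as a command line: name --pt "numbers of a row" for each row, then --argument value for the rest. play_rows: Moves the arm, as the interface text tells. Its arguments: {"type":"object","properties":{"moves":{"type":"array","items":{"type":"array","items":{"type":"number"}}},"force":{"type":"number"}},"required":["moves"]}

```bash
mkdir -p pics; cat > h.py <<'E'
import numpy as np, cv2
from scipy.spatial.transform import Rotation as R
from cell import bot, get_image
def cloud(d):
    K=d['mtx'];z=d['z_map'];v,u=np.mgrid[:480,:640]
    p=np.stack([(u-K[0,2])/K[0,0]*z,(v-K[1,2])/K[1,1]*z,z],-1)
    Rm=cv2.Rodrigues(np.array(d['rvec'],float))[0]
    w=(p-np.array(d['tvec']).ravel())@Rm
    w[z<=0]=np.nan
    return w
def wcloud(d,s):
    K=d['mtx'];z=d['z_map'];v,u=np.mgrid[:480,:640]
    a=(u-K[0,2])/K[0,0];b=(v-K[1,2])/K[1,1];r=np.hypot(a,b)+1e-9
    k=np.tan(np.minimum(r,1.5))/r
    p=np.stack([a*k*z,b*k*z,z],-1)
    H=np.array(d['hand_eye']);p=p@H[:3,:3].T+H[:3,3]
    q=s['orientation'];Rw=R.from_quat([q[1],q[2],q[3],q[0]]).as_matrix()
    w=p@Rw.T+np.array(s['tool_pos']);w[(z<=0)|(r>1.4)]=np.nan
    return w
def save(n,img): cv2.imwrite(f'pics/{n}.png',cv2.cvtColor(img,cv2.COLOR_RGB2BGR))
E
python3 - <<'E'
from h import *
print(bot.state())
a=get_image('top');b=get_image('scene')
save('top1',a['img']);save('sc1',b['img'])
np.save('top.npy',cloud(a));np.save('sc.npy',cloud(b));
E
```

```text
{'t': 0.0, 'joint_pos': array([-1.32690094,  0.4694735 , -0.04857145,  1.53370522,  0.02412397,
        1.14100238, -0.08230804]), 'qd': array([ 0.00137776,  0.00257323, -0.00196697, -0.00020913,  0.0016704 ,
        0.00035432,  0.00035653]), 'tau': array([ 4.58754930e-04, -5.10301101e+01, -4.68630600e-02, -2.37715226e+01,
        1.04938354e-02,  7.51170184e-03,  1.34687815e-05]), 'tool_pos': array([0.1817442 , 0.64960927, 0.30283482]), 'orientation': array([-8.31834458e-05,  1.35968707e-01,  9.90712627e-01, -9.97603644e-04]), 'contact_force': array([ 0.40293657, -0.55907636,  0.43466842]), 'torque': array([0.05291944, 0.02144585, 0.02333042]), 'gripper_force': 0.0, 'finger_gap': 0.9979879537866321}
```

View pics/top1.png

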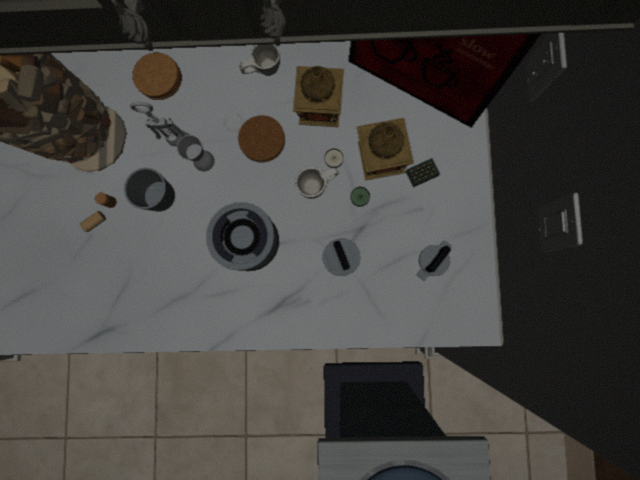

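View pics/sc1.png

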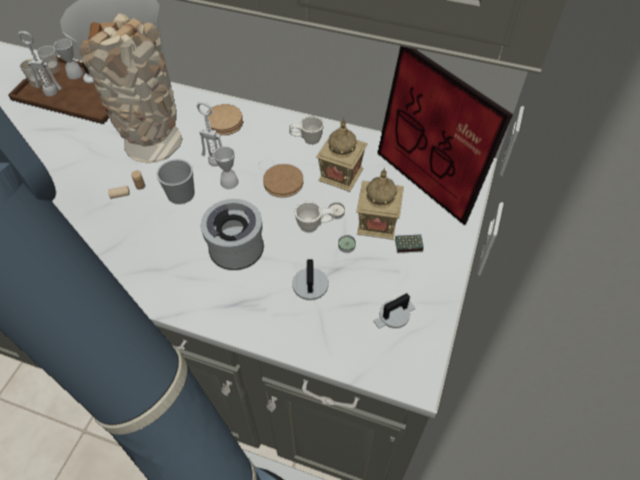

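The top view shows the canister at about (242,237), the plain lid at (341,257), the tabbed lid at (436,261) and the cup at (312,182). Next I'll measure them.

```bash
python3 - <<'E'
from h import *
import h
w=np.load('top.npy');img=cv2.imread('pics/top1.png')
def at(u,v): print((u,v),w[v,u].round(3))
for p in [(242,237),(214,237),(270,237),(242,208),(341,257),(436,261),(312,182),(436,200),(300,340),(400,400),(405,470),(450,150)]: at(*p)
g=img.max(2)
def bar(u0,u1,v0,v1):
    s=w[v0:v1,u0:u1];m=(g[v0:v1,u0:u1]<70)&(s[...,2]>.045)&(s[...,2]<.075)
    p=s[m];c,sz,a=cv2.minAreaRect(p[:,:2].astype(np.float32)*1000)
    U=np.linalg.svd(p[:,:2]-p[:,:2].mean(0))[2][0]
    print('bar',m.sum(),c,sz,a,p.mean(0).round(4),np.degrees(np.arctan2(U[1],U[0])))
bar(315,370,230,285);bar(405,465,230,290)
s=w[195:280,195:290];m=(s[...,2]>.083)&(s[...,2]<.1);p=s[m]
print('rim',cv2.minEnclosingCircle(p[:,:2].astype(np.float32)*1000),p.mean(0))
big=cv2.resize(img[195:280,195:290],None,fx=6,fy=6,interpolation=cv2.INTER_CUBIC)
l=cv2.resize(img[225:295,305:465],None,fx=4,fy=4,interpolation=cv2.INTER_CUBIC)
c=np.zeros((510,570+0,3),np.uint8);c=np.clip(big*1.5,0,255);cv2.imwrite('pics/can.png',c)
E
```

```text
(242, 237) [0.539 0.301 0.005]
(214, 237) [0.53  0.334 0.088]
(270, 237) [0.528 0.233 0.087]
(242, 208) [0.582 0.284 0.087]
(341, 257) [0.491 0.106 0.057]
(436, 261) [ 0.479 -0.067  0.059]
(312, 182) [0.647 0.16  0.004]
(436, 200) [ 0.604 -0.085 -0.001]
(300, 340) [0.337 0.189 0.003]
(400, 400) [ 0.11  -0.056 -0.502]
(405, 470) [ 0.099 -0.002  0.007]
(450, 150) [ 0.705 -0.118 -0.001]
bar 223 (495.2803649902344, 106.3427505493164) (55.374576568603516, 13.785097122192383) 20.069639205932617 [0.4949 0.1064 0.0565] -159.70432599791104
bar 248 (484.71282958984375, -73.64664459228516) (14.505784034729004, 56.36098861694336) 50.17375564575195 [ 0.4841 -0.0723  0.056 ] 139.5154849088469
rim ((532.1651000976562, 288.2077941894531), 61.91310501098633) [0.53161771 0.28782771 0.08904964][ WARN:0@0.199] global loadsave.cpp:1063 imwrite_ Unsupported depth image for selected encoder is fallbacked to CV_8U.
```

View pics/can.png

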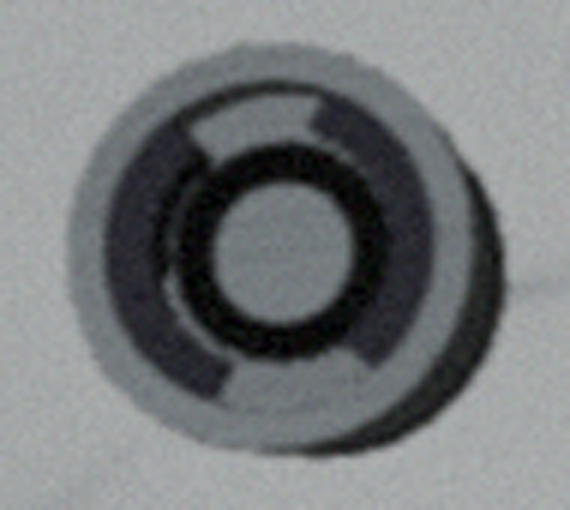

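The crop shows the lugs left and right of the mouth. The gaps face roughly up and down in the picture (world ±x, slightly tilted), with lug edges near (185,125), (320,105), (225,395) and (370,360). Next is the gap angle, plus the move plan in tool axes.

```bash
python3 - <<'E'
from h import *
w=np.load('top.npy');img=cv2.imread('pics/top1.png').astype(int)
c=np.array([.532,.288])
s=w[195:280,195:290];d=s[...,:2]-c;r=np.hypot(d[...,0],d[...,1]);a=np.degrees(np.arctan2(d[...,1],d[...,0]))
m=(r>.040)&(r<.046)
lum=img[195:280,195:290].sum(2)
for k in range(-180,180,10):
    q=m&(a>=k)&(a<k+10)
    print(k,q.sum(),np.median(lum[q]) if q.any() else '',np.median(s[q][:,2]).round(3) if q.any() else '')
st=bot.state();q=st['orientation'];Rw=R.from_quat([q[1],q[2],q[3],q[0]]).as_matrix()
print(Rw.round(3))
# obstacles high near
hi=(w[...,2]>.12)&(w[...,0]<.75)&(w[...,0]>.3)
v,u=np.where(hi);print(w[hi].min(0),w[hi].max(0))
E
```

```text
-180 13 231.0 0.064
-170 12 231.5 0.064
-160 12 228.0 0.065
-150 10 195.0 0.077
-140 15 83.0 0.088
-130 14 91.0 0.089
-120 16 86.0 0.088
-110 14 88.5 0.09
-100 13 85.0 0.089
-90 12 85.5 0.089
-80 14 88.5 0.089
-70 14 84.0 0.089
-60 12 81.5 0.088
-50 14 81.0 0.088
-40 13 84.0 0.088
-30 14 86.0 0.089
-20 2 154.5 0.089
-10 12 226.5 0.064
0 12 234.0 0.064
10 12 233.0 0.065
20 14 236.5 0.065
30 15 196.0 0.066
40 14 84.5 0.089
50 13 84.0 0.089
60 14 86.0 0.088
70 13 87.0 0.089
80 17 87.0 0.089
90 12 87.5 0.089
100 15 86.0 0.09
110 14 87.0 0.089
120 13 83.0 0.089
130 16 83.0 0.089
140 12 84.5 0.089
150 23 86.0 0.088
160 15 229.0 0.065
170 12 233.5 0.065
[[-0.963  0.269 -0.   ]
 [ 0.269  0.963 -0.002]
 [-0.    -0.002 -1.   ]]
[ 0.30000116 -0.19907243  0.12000221] [0.74999818 0.64019266 0.60057889]
```

The gaps are centred at about 9° yaw, and the canister is centred at (0.532, 0.288). The tabbed lid's bar is at (0.484, -0.073), lying at 139.5°. I'll go above the lid by way of a waypoint outside the minimum reach.

Request:
play_rows --pt "0 -0.029 -0.022 0 0 0 0" --pt "0 -0.029 -0.022 0 0 0 0" --pt "0 -0.029 -0.022 0 0 0 0" --pt "0 -0.029 -0.022 0 0 0 0" --pt "0 -0.029 -0.022 0 0 0 0" --pt "0 -0.029 -0.022 0 0 0 0" --pt "0 -0.029 -0.022 0 0 0 0" --pt "0 -0.029 -0.022 0 0 0 0" --pt "0 -0.029 -0.022 0 0 0 0" --pt "0 -0.029 -0.022 0 0 0 0" --pt "0 -0.029 -0.022 0 0 0 0" --pt "0 -0.029 -0.022 0 0 0 0" --force 60

```text
t: 1.3
tool_pos: [0.4463, 0.3006, 0.3036]
orientation: [-0.0, 0.136, 0.991, -0.0]
contact_force: [-0.3, 1.2, -0.1]
finger_gap: 1.0
gripper_force: 0.0
```

Request:
play_rows --pt "0 -0.0133 -0.0351 0 0 0 0" --pt "0 -0.0133 -0.0351 0 0 0 0" --pt "0 -0.0133 -0.0351 0 0 0 0" --pt "0 -0.0133 -0.0351 0 0 0 0" --pt "0 -0.0133 -0.0351 0 0 0 0" --pt "0 -0.0133 -0.0351 0 0 0 0" --pt "0 -0.0133 -0.0351 0 0 0 0" --pt "0 -0.0133 -0.0351 0 0 0 0" --pt "0 -0.0133 -0.0351 0 0 0 0" --pt "0 -0.0133 -0.0351 0 0 0 0" --pt "0 0 0 0.01 0 0 0.11" --pt "0 0 0 0.01 0 0 0.11" --pt "0 0 0 0.01 0 0 0.11" --pt "0 0 0 0.01 0 0 0.106" --pt "0 0 0 0 0 0 0"

```text
t: 2.8
tool_pos: [0.4783, -0.0716, 0.2625]
orientation: [-0.002, 0.347, 0.938, -0.001]
contact_force: [0.3, 0.8, 0.8]
finger_gap: 1.001
gripper_force: 0.0
```

```bash
cat > lidloc.py <<'E'
from h import *
s=bot.state();d=get_image('wrist');w=wcloud(d,s);g=d['img'].max(2)
save('w1',d['img'])
m=(g<75)&(w[...,2]>.045)&(w[...,2]<.075)&(np.hypot(w[...,0]-.484,w[...,1]+.073)<.06)
p=w[m];print(m.sum(),p.mean(0).round(4));print(cv2.minAreaRect(p[:,:2].astype(np.float32)*1000))
q=s['orientation'];Rw=R.from_quat([q[1],q[2],q[3],q[0]]).as_matrix()
print(np.degrees(np.arctan2(Rw[1,0],Rw[0,0])),s['joint_pos'].round(2))
for c in ([.4845,-.073],cv2.minAreaRect(p[:,:2].astype(np.float32))[0]):
    print(c,(Rw.T@(np.array([*c,.101])-s['tool_pos'])).round(4))
E
python3 lidloc.py
```

```text
1156 [ 0.483  -0.0739  0.0565]
((484.24542236328125, -75.01459503173828), (12.855360984802246, 54.84311294555664), 49.55369567871094)
139.40369735897747 [-0.3   0.21  0.42  2.04 -0.11  0.92  1.04]
[0.4845, -0.073] [-0.006   0.0033  0.1615]
(0.4842453896999359, -0.07501457631587982) [-0.0071  0.0016  0.1615]
```

View pics/w1.png

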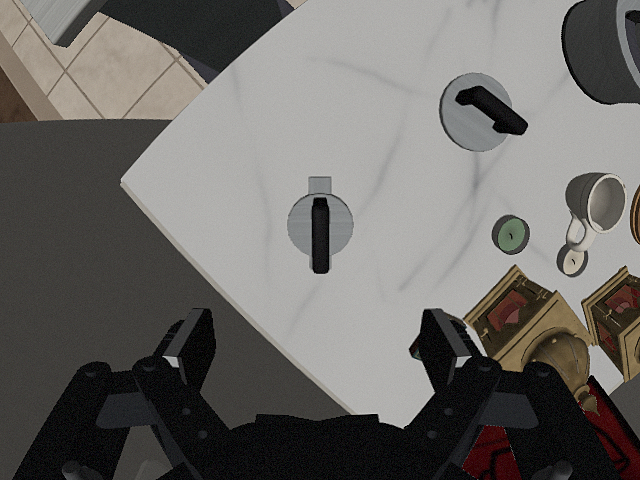

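The wrist view shows the tabbed lid at (320,230), with its bar along tool x as wanted, and both fingers clear. I'll correct, descend and grip.

Request:
play_rows --pt "0 -0.0065 0.0025 0.02 0 0 0" --pt "0 0 0 0.03 0 0 0" --pt "0 0 0 0.03 0 0 0" --pt "0 0 0 0.03 0 0 0" --pt "0 0 0 0.025 0 0 0" --pt "0 0 0 0.015 0 0 0" --pt "0 0 0 0.01 0 0 0" --pt "0 0 0 0 0 0 0" --pt "1 0 0 0 0 0 0" --pt "1 0 0 0 0 0 0" --pt "1 0 0 0 0 0 0" --pt "1 0 0 0 0 0 0" --pt "1 0 0 0 0 0 0" --pt "1 0 0 0 0 0 0" --pt "1 0 0 0 0 0 0" --pt "1 0 0 0 0 0 0" --force 60

```text
t: 4.45
tool_pos: [0.486, -0.0741, 0.1042]
orientation: [0.0, 0.347, 0.938, 0.0]
contact_force: [-2.2, -0.2, 5.1]
finger_gap: 0.154
gripper_force: 60.8
```

Request:
play_rows --pt "1 0 0 -0.01 0 0 0" --pt "1 0 0 -0.03 0 0 0" --pt "1 0 0 -0.04 0 0 0" --pt "1 0 0 -0.04 0 0 0" --pt "1 0 0 -0.03 0 0 0" --pt "1 0.0201 0.0305 0 0 0 0" --pt "1 0.0201 0.0305 0 0 0 0" --pt "1 0.0201 0.0305 0 0 0 0" --pt "1 0.0201 0.0305 0 0 0 0" --pt "1 0.0201 0.0305 0 0 0 0" --pt "1 0.0201 0.0305 0 0 0 0" --pt "1 0.0201 0.0305 0 0 0 0" --pt "1 0.0201 0.0305 0 0 0 0" --pt "1 0.0201 0.0305 0 0 0 0" --pt "1 0.0201 0.0305 0 0 0 0" --pt "1 0 0 0 0 0 0"

```text
t: 6.05
tool_pos: [0.5305, 0.295, 0.2535]
orientation: [-0.001, 0.343, 0.939, 0.001]
contact_force: [-1.2, 0.6, -1.0]
finger_gap: 0.15
gripper_force: 59.8
```

Request:
play_rows --pt "1 0 0 0 0 0 -0.108" --pt "1 0 0 0 0 0 -0.108" --pt "1 0 0 0 0 0 -0.108" --pt "1 0 0 0 0 0 -0.108" --pt "1 0 0 0 0 0 -0.108" --pt "1 0 0 0 0 0 -0.108" --pt "1 0 0 0 0 0 -0.108" --pt "1 0 0 0 0 0 -0.108" --pt "1 0 0 0 0 0 0" --pt "1 0 0 0 0 0 0"

```text
t: 7.05
tool_pos: [0.5317, 0.2877, 0.2538]
orientation: [-0.0, -0.076, 0.997, -0.0]
contact_force: [-0.2, 0.2, -0.8]
finger_gap: 0.151
gripper_force: 59.8
```

```bash
python3 - <<'E'
from h import *
s=bot.state();d=get_image('wrist');t=get_image('top')
q=s['orientation'];Rw=R.from_quat([q[1],q[2],q[3],q[0]]).as_matrix()
print(s['t'],s['tool_pos'],s['contact_force'],np.degrees(np.arctan2(Rw[1,0],Rw[0,0])),s['joint_pos'].round(2),s['finger_gap'])
print((Rw.T@(np.array([.532,.288,0])-s['tool_pos'])).round(4))
a=d['img'];save('w2',a)
w=wcloud(d,s);np.save('w2.npy',w)
m=(w[...,2]>.08)&(w[...,2]<.095);p=w[m]
r=np.hypot(p[:,0]-.532,p[:,1]-.288);p=p[(r<.075)]
if len(p)>20:
    from scipy.optimize import least_squares
    r=np.hypot(p[:,0]-.532,p[:,1]-.288);o=p[r>.055]
    print('rim',len(p),p[:,:2].min(0),p[:,:2].max(0))
E
```

```text
7.05 [0.53171512 0.28769216 0.25381268] [-0.18381294  0.18941117 -0.82371228] -171.26560634238376 [-0.63  0.4   0.09  1.77 -0.04  0.98  1.2 ] 0.15094793081445693
[-0.0004  0.0004  0.2538]
rim 10489 [0.47073245 0.22541607] [0.58440874 0.34825976]
```

View pics/w2.png

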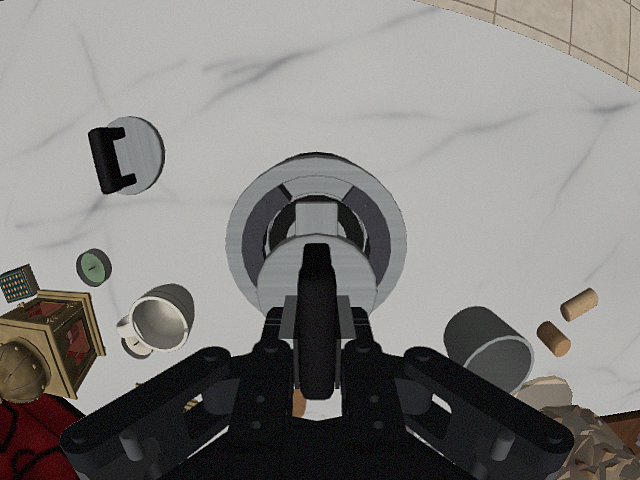

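The wrist view shows the near tab at (317,218), in the middle of the gap between the lugs. I'll lower it.

Request:
play_rows --pt "1 0 0 0.015 0 0 0" --pt "1 0 0 0.015 0 0 0" --pt "1 0 0 0.015 0 0 0" --pt "1 0 0 0.01 0 0 0" --pt "1 0 0 0.007 0 0 0" --pt "1 0 0 0.005 0 0 0" --pt "1 0 0 0.004 0 0 0" --pt "1 0 0 0.003 0 0 0" --pt "1 0 0 0.001 0 0 0" --pt "1 0 0 0 0 0 0" --pt "1 0 0 0 0 0 0"

```text
t: 8.25
tool_pos: [0.532, 0.2884, 0.1792]
orientation: [0.0, -0.078, 0.997, 0.0]
contact_force: [0.5, -0.2, -1.7]
finger_gap: 0.156
gripper_force: 59.9
```

Past lug level with no contact, so the tabs are in the gaps. Now a light press.

Request:
play_rows --pt "1 0 0 0.001 0 0 0" --pt "1 0 0 0.001 0 0 0" --pt "1 0 0 0.001 0 0 0" --pt "1 0 0 0.001 0 0 0" --pt "1 0 0 0 0 0 0" --pt "1 0 0 0 0 0 0"

```text
t: 8.85
tool_pos: [0.5321, 0.2884, 0.1757]
orientation: [0.0, -0.077, 0.997, 0.0]
contact_force: [-2.0, -0.9, 5.4]
finger_gap: 0.152
gripper_force: 60.9
```

Request:
play_rows --pt "1 0 0 0.001 0 0 0" --pt "1 0 0 0 0 0 0.04" --pt "1 0 0 0 0 0 0.08" --pt "1 0 0 0 0 0 0.08" --pt "1 0 0 0 0 0 0.08" --pt "1 0 0 0 0 0 0.08" --pt "1 0 0 0 0 0 0.08" --pt "1 0 0 0 0 0 0.08" --pt "1 0 0 0 0 0 0.08" --pt "1 0 0 0 0 0 0.08" --pt "1 0 0 0 0 0 0.08" --pt "1 0 0 0 0 0 0.08" --pt "1 0 0 0 0 0 0.08" --pt "1 0 0 0 0 0 0"

```text
t: 10.25
tool_pos: [0.5331, 0.2891, 0.1753]
orientation: [0.001, 0.374, 0.928, 0.002]
contact_force: [-0.3, -0.3, 6.2]
finger_gap: 0.149
gripper_force: 61.0
```

```bash
cat > st.py <<'E'
from h import *
s=bot.state();q=s['orientation'];Rw=R.from_quat([q[1],q[2],q[3],q[0]]).as_matrix()
print(s['t'],s['tool_pos'].round(4),s['contact_force'].round(1),s['torque'].round(2),'yaw',np.degrees(np.arctan2(Rw[1,0],Rw[0,0])).round(1),s['finger_gap'],s['joint_pos'].round(2))
E
python3 st.py
```

```text
10.25 [0.5331 0.2891 0.1753] [-0.3 -0.3  6.2] [-0.02 -0.07 -0.09] yaw 136.1 0.14862742454505531 [-0.8   0.51  0.31  1.84 -0.21  0.82  0.42]
```

Request:
play_rows --pt "1 0 0 0.0015 0 0 0.03" --pt "1 0 0 0 0 0 0.05" --pt "1 0 0 0 0 0 0.05" --pt "1 0 0 0 0 0 0.05" --pt "1 0 0 0 0 0 0.05" --pt "1 0 0 0 0 0 0.05" --pt "1 0 0 0 0 0 0.05" --pt "1 0 0 0 0 0 0.04" --pt "1 0 0 0 0 0 0.0"

```text
t: 11.15
tool_pos: [0.5327, 0.2891, 0.1744]
orientation: [0.001, 0.536, 0.845, 0.001]
contact_force: [-1.1, -1.2, 10.3]
finger_gap: 0.149
gripper_force: 63.5
```

```bash
python3 st.py
```

```text
11.15 [0.5327 0.2891 0.1744] [-1.1 -1.2 10.3] [-0.24  0.44  0.99] yaw 115.2 0.14859964900087708 [-0.87  0.52  0.41  1.85 -0.27  0.83  0.12]
```

Request:
play_rows --pt "1 0 0 0 0 0 0.03" --pt "1 0 0 0 0 0 0.03" --pt "1 0 0 0 0 0 0.0"

```text
t: 11.45
tool_pos: [0.5326, 0.2892, 0.1744]
orientation: [0.001, 0.558, 0.83, 0.001]
contact_force: [-1.0, -1.5, 11.3]
finger_gap: 0.151
gripper_force: 83.3
```

```bash
python3 st.py
```

```text
11.45 [0.5326 0.2892 0.1744] [-1.  -1.5 11.3] [-0.38  0.43  2.02] yaw 112.1 0.15097153138798625 [-0.88  0.52  0.42  1.85 -0.28  0.83  0.07]
```

Request:
play_rows --pt "1 0 0 0 0 0 0.03" --pt "1 0 0 0 0 0 0.03" --pt "1 0 0 0 0 0 0.0" --pt "1 0 0 0 0 0 0.0"

```text
t: 11.85
tool_pos: [0.5328, 0.2894, 0.1745]
orientation: [0.001, 0.584, 0.812, 0.001]
contact_force: [-2.3, -0.3, 10.8]
finger_gap: 0.151
gripper_force: 115.0
```

```bash
python3 st.py
```

```text
11.85 [0.5328 0.2894 0.1745] [-2.3 -0.3 10.8] [-0.43  0.31  1.55] yaw 108.6 0.1513600577395964 [-0.89  0.52  0.44  1.85 -0.29  0.83  0.02]
```

It has reached the stop: the torque plateaus and the bar is twisting in the pads. I'll release, go up and check.

Request:
play_rows --pt "0.4 0 0 0 0 0 0" --pt "0.4 0 0 0 0 0 0" --pt "0.4 0 0 0 0 0 0" --pt "0.4 0 0 0 0 0 0" --pt "0.4 0 0 -0.01 0 0 0" --pt "0.4 0 0 -0.03 0 0 0" --pt "0.4 0 0 -0.04 0 0 0" --pt "0.4 0 0 -0.04 0 0 0" --pt "0.4 0 0 -0.02 0 0 0" --pt "0.4 0 0 0 0 0 0"

```text
t: 12.85
tool_pos: [0.5335, 0.2885, 0.3168]
orientation: [0.001, 0.587, 0.809, 0.004]
contact_force: [-0.1, -0.6, -1.7]
finger_gap: 0.605
gripper_force: 0.0
```

```bash
python3 st.py; python3 - <<'E'
from h import *
s=bot.state();d=get_image('wrist');w=wcloud(d,s);g=d['img'].max(2);save('w3',d['img'])
rr=np.hypot(w[...,0]-.532,w[...,1]-.288)
m=(g<75)&(w[...,2]>.118)&(w[...,2]<.15)&(rr<.06);p=w[m]
print(m.sum(),p.mean(0).round(4),cv2.minAreaRect(p[:,:2].astype(np.float32)*1000))
k=(rr<.028)&(w[...,2]<.105);print('disc z',np.nanmedian(w[k][:,2]));k=(rr<.061)&(rr>.054);print('rim z',np.nanmedian(w[k][:,2]))
# disc plane tilt
q=w[(rr<.027)&(w[...,2]<.095)&(w[...,2]>.075)];print(len(q),np.linalg.lstsq(np.c_[q[:,:2],np.ones(len(q))],q[:,2],rcond=None)[0])
E
```

```text
12.85 [0.5335 0.2885 0.3168] [-0.1 -0.6 -1.7] [ 0.    0.03 -0.02] yaw 108.1 0.6047043076916948 [-0.95  0.37  0.51  1.72 -0.2   1.1  -0.07]
1389 [0.5308 0.2912 0.1279] ((531.4320678710938, 289.5798645019531), (14.100092887878418, 56.25631332397461), 26.28369140625)
disc z 0.0826637394142212
rim z 0.3138735332352982
1910 [-0.00211594  0.00708181  0.08180064]
```

View pics/w3.png

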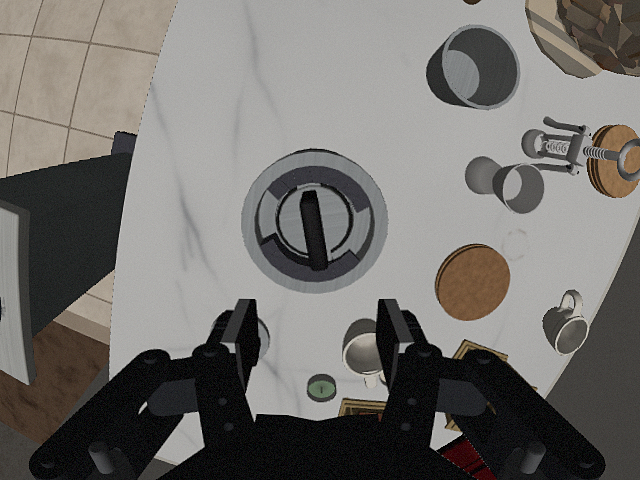

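The view shows the lid seated with its tabs under the lugs: the bar is at 116° (about 72° turned) and the disc is drawn down. The last few degrees of tool turn slipped on the bar, so I'll regrip harder to confirm the stop.

Request:
play_rows --pt "0.4 0.001 -0.001 0.03 0 0 -0.143" --pt "0.4 0 0 0.04 0 0 0" --pt "0.4 0 0 0.04 0 0 0" --pt "0.4 0 0 0.02 0 0 0" --pt "0.4 0 0 0.01 0 0 0" --pt "0.4 0 0 0 0 0 0" --pt "1 0 0 0 0 0 0" --pt "1 0 0 0 0 0 0" --pt "1 0 0 0 0 0 0" --pt "1 0 0 0 0 0 0" --pt "1 0 0 0 0 0 0" --pt "1 0 0 0.002 0 0 0" --pt "1 0 0 0 0 0 0" --force 110

```text
t: 14.2
tool_pos: [0.5319, 0.2895, 0.1725]
orientation: [0.001, 0.527, 0.85, 0.002]
contact_force: [-0.2, -0.7, 9.9]
finger_gap: 0.143
gripper_force: 108.7
```

```bash
python3 st.py
```

```text
14.2 [0.5319 0.2895 0.1725] [-0.2 -0.7  9.9] [0.01 0.09 0.4 ] yaw 116.3 0.14267026289192505 [-0.87  0.52  0.42  1.85 -0.28  0.82  0.14]
```

Request:
play_rows --pt "1 0 0 0 0 0 0.02" --pt "1 0 0 0 0 0 0.02" --pt "1 0 0 0 0 0 0.02" --pt "1 0 0 0 0 0 0"

```text
t: 14.6
tool_pos: [0.5319, 0.2897, 0.1725]
orientation: [0.002, 0.55, 0.835, 0.001]
contact_force: [0.7, -0.1, 9.3]
finger_gap: 0.142
gripper_force: 114.2
```

```bash
python3 st.py
```

```text
14.6 [0.5319 0.2897 0.1725] [ 0.7 -0.1  9.3] [-0.13 -0.08  1.75] yaw 113.3 0.14246821323950934 [-0.89  0.52  0.43  1.85 -0.29  0.83  0.1 ]
```

Request:
play_rows --pt "1 0 0 0 0 0 0.03" --pt "1 0 0 0 0 0 0.02" --pt "1 0 0 0 0 0 0" --pt "0.4 0 0 0 0 0 0" --pt "0.4 0 0 0 0 0 0" --pt "0.4 0 0 0 0 0 0" --pt "0.4 0 0 0 0 0 0" --pt "0.4 0 0 -0.01 0 0 0" --pt "0.4 0 0 -0.03 0 0 0" --pt "0.4 0 0 -0.04 0 0 0" --pt "0.4 0 0 -0.04 0 0 0" --pt "0.4 0 0 -0.02 0 0 0" --pt "0.4 0 0 0 0 0 0"

```text
t: 15.9
tool_pos: [0.5322, 0.2891, 0.3148]
orientation: [0.001, 0.574, 0.819, 0.004]
contact_force: [0.9, -0.0, 0.1]
finger_gap: 0.599
gripper_force: 0.0
```

```bash
python3 st.py; python3 - <<'E'
from h import *
s=bot.state();d=get_image('wrist');w=wcloud(d,s);g=d['img'].max(2);save('w4',d['img'])
rr=np.hypot(w[...,0]-.532,w[...,1]-.288)
m=(g<75)&(w[...,2]>.118)&(w[...,2]<.15)&(rr<.06);p=w[m]
print(m.sum(),p.mean(0).round(4),cv2.minAreaRect(p[:,:2].astype(np.float32)*1000))
k=(rr<.028)&(w[...,2]<.105);print('disc z',np.nanmedian(w[k][:,2]))
# gap angle from lug edges
a=np.degrees(np.arctan2(w[...,1]-.288,w[...,0]-.532));b=(rr>.042)&(rr<.046)
for k in range(-40,60,4):
    for o in (0,180):
        aa=(a-o+180)%360-180;q=b&(aa>=k)&(aa<k+4);print(k+o,q.sum(),np.median(w[q][:,2]).round(3) if q.any() else '',end=' | ')
    print()
E
```

```text
15.9 [0.5322 0.2891 0.3148] [ 0.9 -0.   0.1] [ 0.   -0.01 -0.  ] yaw 110.0 0.5994401967411426 [-0.95  0.37  0.51  1.72 -0.2   1.1  -0.03]
1397 [0.5306 0.2912 0.128 ] ((531.3178100585938, 289.5488586425781), (14.040155410766602, 56.419212341308594), 26.52720832824707)
disc z 0.08265866617661108
-40 18 0.088 | 140 20 0.088 | 
-36 19 0.089 | 144 19 0.089 | 
-32 18 0.089 | 148 20 0.089 | 
-28 19 0.088 | 152 18 0.089 | 
-24 31 0.086 | 156 18 0.089 | 
-20 15 0.065 | 160 3 0.088 | 
-16 13 0.064 | 164 2 0.065 | 
-12 15 0.065 | 168 17 0.064 | 
-8 15 0.065 | 172 16 0.065 | 
-4 16 0.064 | 176 16 0.065 | 
0 16 0.065 | 180 13 0.065 | 
4 17 0.065 | 184 19 0.064 | 
8 30 0.297 | 188 357 0.294 | 
12 97 0.3 | 192 123 0.299 | 
16 117 0.3 | 196 121 0.299 | 
20 158 0.3 | 200 108 0.299 | 
24 192 0.301 | 204 100 0.299 | 
28 339 0.295 | 208 24 0.065 | 
32 2 0.193 | 212 14 0.064 | 
36 18 0.089 | 216 40 0.076 | 
40 16 0.088 | 220 16 0.089 | 
44 18 0.088 | 224 16 0.088 | 
48 18 0.089 | 228 15 0.089 | 
52 19 0.089 | 232 16 0.089 | 
56 18 0.088 | 236 16 0.089 |
```

The bar angle didn't change under the harder twist (116.5° against 116.3°), so the lid is at its stop, and it sits drawn down. The gripper is clear, so I'm handing in.

```bash
python3 -c "
from cell import bot
print(bot.finish_job())"
```

```text
the job is handed in; nothing more can be done
None
```

The canister is closed: the two-tab lid is seated, twisted clockwise about 72° to its stop (a second, harder twist didn't move it) and released, the plain lid and cup were never touched, and I handed the job in at about 16 s.

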